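# Open the child-safe knife box by its hidden catch

### The arm

A 7-joint arm with a two-finger parallel gripper is mounted at the origin on the work surface. World frame = base frame: x ahead of the robot, y to its left, z up, the work surface at z = 0. Lengths are in m, angles in rad, forces in N, time in s.
With the tool pointing down it reaches from about 0.4 to 0.85 m from the base axis. Payload 10.4 kg.
Tool frame: the origin (TCP) lies on the centre line of the jaws, within the pads' length; the fingertips stand 14 mm ahead of it and the grasp point (between the pads) lies 5 mm behind it (manip.tip_reach is the distance from the TCP to the fingertips, in m); z points along the fingers, y is the line along which they close (so a half turn about z gives the same grasp; the last joint's range is limited). The gripper opens to 85 mm and grips with 20 to 120 N. Pads are 22 mm wide; open, the fingers measure 114 mm over their backs; the gripper's body (76 mm by 85 mm) begins 54 mm behind the grasp point. The pads swing forward as they close: fully open they stand 13 mm farther back than shut.
Start: joints at [1.306, 0.332, -0.065, 1.46, 0.022, 1.35, -0.088], TCP at [0.15, -0.607, 0.245] pointing down, gripper open.
Joint ranges: [-2.6, 2.6], [-0.5, 2.12], [-1.47, 1.34], [0.16, 2.42], [-1.27, 4.41], [0.06, 2.06], [-2.6, 2.6]. Speed limits (rad/s): [2.22, 2.22, 2.79, 2.79, 3.14, 3.14, 3.14].

### API

Orientations are given as a unit quaternion [x, y, z, w].
In Python, from workcell import manip gives the robot as it stands.
- The arm moves only by the shell command python3 -m pendant 'ROWS' [FORCE]. ROWS is JSON, a list of rows, each a list of 7 numbers: the shift along the tool's x, y, z in units of 50 mm (1.0 is 50 mm), then the turn, a rotation vector about the tool's x, y, z in units of 8 degrees (1.0 is 8 degrees), then the opening, from -1 (shut) to 1 (fully open), so that 0 is half open. In form: [[dx, dy, dz, ax, ay, az, jaw], ...]. A call has exactly 10 rows; each row is the pose to reach, as a shift and turn from the pose commanded when the call began, along the tool's axes at that moment; what a row does not reach only later rows make up. A row lasts 1/8 s, in which the tool goes at most 62.5 mm and 10.7 degrees, less where a joint would pass 70% of its speed; a pose out of reach is approached as far as the arm can. A call with a gripper value outside its range is refused whole. The fingers move at their own pace and stop on an object; FORCE is the grip in N (left out, the last holds). Time passes only in rows, so rows that repeat a pose let the fingers close, or fill a call up. It gives the time, the measured TCP pose, the force, the opening and the grip force at its end, in the units of the state.
- manip.get_obs(): the state, without advancing time (a new reading comes with each control period).
- manip.camera(name): name is "scene" or "top"; returns (picture, depth): 420x560x3 uint8, red, green, blue; 420x560 float32, m along the optical axis (not along the pixel's ray), 0 where there is no reading.
- manip.get_calibration(name): a dict with "fx", "fy", "cx", "cy" (pixels), "D" ([k1, k2, p1, p2, k3] as OpenCV has them; the pictures are not rectified), "xyz" and "orientation" of the camera in the world. Camera axes: x right, y up, looking along -z (the intrinsics and any distortion apply to the point x, -y, -z); pixel columns grow to the right and rows downward; lengths in m; the calibration is good to about 2 mm. A picture is of the moment at which its call begins. get_calibration takes no time and is no camera call.
- manip.hand_in(): hands the job in; it is judged then, once.
Trained networks look in the newest picture that a camera, given by its name, has taken for a name from the list of things; names that differ only in an ending like _2 or _b are one class to them, and where a whole thing is asked for, a point or a joint stands for the part that bears it (a point fixed in the world has none). Each returns a list of dicts, best first, with "p" (0 to 1); they miss things now and then, are a little off and sometimes report something else, mostly with a low value. They report only what shows in the picture. A call takes as long as a camera call.
- manip.find_in(thing, camera): "box" ([left, top, right, bottom] in pixels, round what is visible of it).
- manip.trace(thing, camera): "pixels" (420x560 bool, what is visible of it) and "box" ([left, top, right, bottom] in pixels, round what is visible of it).
- manip.tip_of(thing, camera): "pixel" ([column, row] in pixels: a listed point, or the origin of a listed thing).
The state is a dict: "clock": time; "joint_pos": joint angles; "joint_velocities": joint speeds; "tau": joint torques, N m; "position": TCP position; "ee_rot": TCP orientation; "ft_force": force on the tool from outside, world axes, zero at the start; "torque": the same for the moment, N m; "grip_width": opening from 0.0 (shut) to 1.0 (fully open); "grasp_force": force on a finger pad.
Only numpy, scipy, OpenCV 4.12 (cv2) and the standard library are available. Lean on these libraries where they do the work, as an engineer would, in place of code of your own. Each camera call takes 0.05 s, during which the arm holds its last target. There are 200 camera calls.

### The job

The wooden knife box has a concealed catch: one piece of the floor of the finger groove in its flat top gives way when pressed. Feel along the groove for it and press it right in with the fingertips, so that the drawer is released and springs out by itself, then take the hand away. Do not touch or pull the drawer, and leave the jar, cup, pepper mill and spoon standing or lying where they are.

Things in the scene. Friction and masses are not known exactly. Their poses are not given: they have to be found in the camera images.
- knife_box: Low box of pale wood (groove floor a darker wood), 220 (x) x 420 (y) x 75 mm high, fixed to the worktop at a varying place and yaw (up to 0.3 rad). Origin: centre of its underside; its front, where the drawer comes out, faces its own -x; y runs along its length, z up. The flat top has one straight finger groove along y, 52 mm wide, 180 mm long (y from -90 to +90 mm), 2 mm deep, its centre line at x = -30 mm. Nothing stands over the front 130 mm of the top.
- groove (a point): Middle of the finger groove, at the height of its floor (73 mm above the worktop); axes as the box's. NOT the catch. The catch plate, a flat piece of the floor in the same wood, is 54 mm long (y) and 50 mm wide (x), with a 1 mm seam round it, and rests 2 mm below the rest of the floor, which is rigid. It is centred on the groove's centre line, anywhere within 58 mm (along y) of this point: feel for it.
- catch (a joint): How far the concealed catch (its part catch_plate) is pressed: 0 at rest, 0.006 m fully in; moves straight down on a spring (about 2.4 N to start, 6 N fully in) and comes back when let go. It lets the drawer go at about 0.0035 to 0.0045 m.
- runner (a joint): How far the drawer is out, m: 0 to 0.002 shut, 0.045 fully out. A spring (about 6 N) drives it out towards the box's -x as soon as the catch lets go; shut, it cannot be pulled out.
- drawer: Drawer of the knife box, with a plain wooden front 420 x 58 mm, 16 mm thick, standing in front of the box (box x from -126 to -110 mm when shut, z from 5 to 63 mm), no handle. Origin: shut, at the origin of the knife box; it moves along the box's -x.
- spice_jar: Amber glass jar with a steel cap, 44 mm in diameter, 70 mm high, standing loose on the rear part of the box's top. Origin: centre of its underside.
- steel_cup: Open steel cup, 72 mm across the rim, 85 mm high, loose on the worktop beside one end of the box. Origin: centre of its underside.
- pepper_mill: Dark wooden pepper mill, 52 mm in diameter, 128 mm high, loose on the worktop beside the other end of the box. Origin: centre of its underside.
- spoon: Steel spoon with a wooden handle lying loose on the worktop behind the box, roughly along the box's length. Origin: underside, within its length; its handle points to its own -x.

How it is judged:
On the way:
1. the catch is pressed in by the fingers (value of joint catch above 0.003 m and contact force between the fingers and catch_plate above 1 N).
At the end, for the whole second after the job is handed in: the drawer has sprung out more than 35 mm and is at rest, the catch has come back (less than 1.5 mm in), and the jar, cup, mill and spoon are within 30 mm of where they began (value of joint runner above 0.035 m and value of joint catch below 0.0015 m and linear speed of drawer below 0.02 m/s and distance of each of spice_jar, steel_cup, pepper_mill, spoon from where it was at the start of the episode below 0.03 m); the robot touches nothing.
It fails at once if the robot touches the drawer (more than 1 N) (contact force between any of the fingers, the arm and drawer above 1 N).
It fails at once if the spice jar is shifted, knocked over or lifted (more than 30 mm) (distance of spice_jar from where it was at the start of the episode above 0.03 m).
It fails at once if the steel cup is shifted, knocked over or lifted (more than 30 mm) (distance of steel_cup from where it was at the start of the episode above 0.03 m).
It fails at once if the pepper mill is shifted, knocked over or lifted (more than 30 mm) (distance of pepper_mill from where it was at the start of the episode above 0.03 m).
It fails at once if the spoon is shifted, knocked over or lifted (more than 30 mm) (distance of spoon from where it was at the start of the episode above 0.03 m).
It also fails if it takes over 42 s, if anything falls off the work surface, if the arm or the gripper's body presses on something with over 40 N, if the wrist force passes 120 N, or if a joint passes its speed limit or range.

## Working session

There is one attempt and no reset: what is moved stays moved. The work goes in short steps, Python scripts to look and compute and a shell command to move; the robot and the scene stay as the last step left them, time stands still between calls to the robot, and variables do not carry over. Pictures are saved under pics/ and viewed, at most 10 in all, crops included, and the job is handed in when it is done.

```bash
mkdir -p pics
cat > h.py <<'E'
import numpy as np, cv2
from scipy.spatial.transform import Rotation as R
from workcell import manip
def cloud(name, depth):
    c=manip.get_calibration(name)
    K=np.array([[c['fx'],0,c['cx']],[0,c['fy'],c['cy']],[0,0,1.]])
    h,w=depth.shape
    u,v=np.meshgrid(np.arange(w),np.arange(h))
    p=cv2.undistortPoints(np.stack([u,v],-1).reshape(-1,1,2).astype(np.float64),K,np.array(c['D'],float)).reshape(h,w,2)
    P=np.stack([p[...,0]*depth,-p[...,1]*depth,-depth],-1)
    return P@R.from_quat(c['orientation']).as_matrix().T+np.array(c['xyz'])
E
python3 - <<'E'
from h import *
o=manip.get_obs(); print(o)
for n in ['top','scene']:
    im,d=manip.camera(n); np.savez(f'{n}.npz',im=im,d=d)
    cv2.imwrite(f'pics/{n}0.png',im[...,::-1])
    W=cloud(n,d)
    print(n,manip.get_calibration(n)['xyz'])
    for t in ['knife_box','spice_jar','steel_cup','pepper_mill','spoon','drawer']:
        r=manip.trace(t,n)
        if r:
            m=r[0]['pixels']&(d>0); q=W[m]
            print(t,round(r[0]['p'],2),r[0]['box'],np.median(q,0).round(3),np.percentile(q,[2,98],axis=0).round(3).tolist())
            np.save(f'{n}_{t}.npy',r[0]['pixels'])
    r=manip.tip_of('groove',n)
    for a in r[:2]: 
        u,v=np.round(a['pixel']).astype(int); print('groove',a,W[v,u])
    m=np.load(f'{n}_knife_box.npy')&(d>0)&(abs(W[...,2]-.075)<.008)
    q=W[m][:,:2].astype(np.float32); (c,s,a)=cv2.minAreaRect(q); print('top rect',c,s,a,np.median(W[m][:,2]))
E
```

```text
{'clock': 0.0, 'joint_pos': array([ 1.30641253,  0.33286191, -0.06470582,  1.46094384,  0.02158748,
        1.3499174 , -0.08849236]), 'joint_velocities': array([-1.49520130e-03, -3.83964017e-05,  1.13242402e-03, -1.27997140e-03,
       -1.28013923e-03,  9.85476509e-04, -1.30522394e-03]), 'tau': array([-6.21613344e-05, -6.25442863e+01,  4.94302309e-02, -3.91601586e+01,
        1.63302000e-02,  9.92611429e-03,  2.41156010e-05]), 'position': array([ 0.14956212, -0.60646706,  0.24452095]), 'ee_rot': array([ 9.92699319e-01,  1.20613212e-01, -1.13175250e-04, -7.08773808e-04]), 'ft_force': array([ 0.51597099, -0.2141758 , -0.1707485 ]), 'torque': array([0.01967932, 0.02265227, 0.02999259]), 'grasp_force': 0.0, 'grip_width': 1.0016541132259658}
top [0.44327752 0.05071736 1.31921478]
knife_box 0.82 [195.0, 200.7, 345.1, 286.2] [0.573 0.059 0.075] [[0.451, -0.15, 0.005], [0.684, 0.257, 0.081]]
spice_jar 0.65 [297.0, 200.7, 308.4, 217.3] [ 0.651 -0.036  0.145] [[0.636, -0.055, 0.098], [0.673, -0.019, 0.15]]
steel_cup 0.82 [146.7, 223.7, 178.2, 251.1] [0.591 0.373 0.043] [[0.556, 0.329, 0.001],
[... 798 characters left out ...]
[0.637, -0.06, 0.077], [0.675, 0.008, 0.146]]
steel_cup 0.81 [311.4, 137.6, 336.5, 169.3] [0.591 0.35  0.063] [[0.552, 0.33, 0.005], [0.618, 0.399, 0.086]]
pepper_mill 0.75 [162.5, 239.6, 189.6, 288.0] [ 0.581 -0.258  0.065] [[0.553, -0.272, 0.001], [0.59, -0.228, 0.126]]
spoon 0.75 [306.8, 216.8, 356.3, 258.2] [0.782 0.069 0.013] [[0.767, -0.019, 0.001], [0.808, 0.175, 0.02]]
drawer 0.54 [312.8, 138.2, 339.1, 166.5] [0.591 0.35  0.063] [[0.553, 0.33, 0.001], [0.618, 0.414, 0.085]]
groove {'pixel': [259.6, 212.1], 'p': 0.54} [ 0.65967567 -0.05440934  0.12447992]
top rect (0.5730577111244202, 0.05428268015384674) (0.22414366900920868, 0.4240317642688751) 0.3235718905925751 0.07487206067076912
```

Run:
```python
from h import *
z=np.load('top.npz'); im,d=z['im'],z['d']; W=cloud('top',d)
c=im[190:295,180:360]; cv2.imwrite('pics/crop1.png',cv2.resize(c,None,fx=4.4,fy=4.4,interpolation=cv2.INTER_CUBIC)[...,::-1])
for y in np.arange(-.15,.26,.05): # edges of the top
    m=(abs(W[...,1]-y)<.006)&(abs(W[...,2]-.075)<.005)&(d>0)
    f=(abs(W[...,1]-y)<.006)&(abs(W[...,2]-.063)<.004)&(d>0)&(W[...,0]<.48)
    print(round(y,2),np.percentile(W[m][:,0],[1,99]).round(4),np.percentile(W[f][:,0],[5,95]).round(3) if f.any() else '')
# colour-based groove
hsv=cv2.cvtColor(im,cv2.COLOR_RGB2GRAY).astype(int)
for x in [.5,.51,.52,.53,.54,.55,.56,.57,.58,.59]:
    m=(abs(W[...,0]-x)<.003)&(abs(W[...,1]-.05)<.06); print(x,np.median(hsv[m]),W[m][:,2].mean().round(4))
for y in np.arange(-.07,.17,.008):
    m=(abs(W[...,0]-.545)<.018)&(abs(W[...,1]-y)<.004); print(y.round(3),np.median(hsv[m]),W[m][:,2].mean().round(4),W[m][:,2].std().round(4))
```

```text
-0.15 [0.4695 1.2526] [0.453 0.464]
-0.1 [0.4678 1.2535] [0.45  0.465]
-0.05 [0.4692 1.2522] [0.451 0.465]
0.0 [0.0793 1.2522] [0.452 0.463]
0.05 [0.4697 1.2513] [0.45  0.464]
0.1 [0.4694 1.2528] [0.45  0.464]
0.15 [0.4673 1.2536] [0.451 0.465]
0.2 [0.4677 1.253 ] [0.451 0.462]
0.25 [0.4654 1.2517] [0.448 0.463]
0.5 208.0 0.076
0.51 216.0 0.0758
0.52 192.0 0.075
0.53 171.0 0.0733
0.54 167.0 0.0729
0.55 165.0 0.0732
0.56 170.0 0.0731
0.57 173.0 0.0733
0.58 209.0 0.0682
0.59 213.0 0.0762
-0.07 213.0 0.0754 0.0027
-0.062 213.0 0.0749 0.0027
-0.054 213.5 0.0744 0.0023
-0.046 214.0 0.0766 0.0023
-0.038 209.0 0.0749 0.0024
-0.03 167.0 0.0738 0.0021
-0.022 167.0 0.0735 0.0021
-0.014 167.0 0.0743 0.0025
-0.006 167.0 0.0742 0.0027
0.002 168.0 0.0739 0.0023
0.01 168.0 0.074 0.0028
0.018 168.0 0.0738 0.0026
0.026 169.0 0.0741 0.0029
0.034 169.0 0.0734 0.003
0.042 168.5 0.0736 0.0024
0.05 169.0 0.0734 0.0022
0.058 169.0 0.0741 0.002
0.066 164.5 0.0738 0.0022
0.074 165.0 0.072 0.0021
0.082 167.0 0.0721 0.002
0.09 168.0 0.0716 0.0025
0.098 168.0 0.0729 0.0022
0.106 168.0 0.0721 0.0021
0.114 168.0 0.0733 0.003
0.122 166.0 0.0715 0.0024
0.13 162.5 0.074 0.002
0.138 166.0 0.0734 0.002
0.146 206.5 0.0757 0.0023
0.154 212.5 0.0759 0.0024
0.162 212.5 0.0752 0.0023
```

View pics/crop1.png

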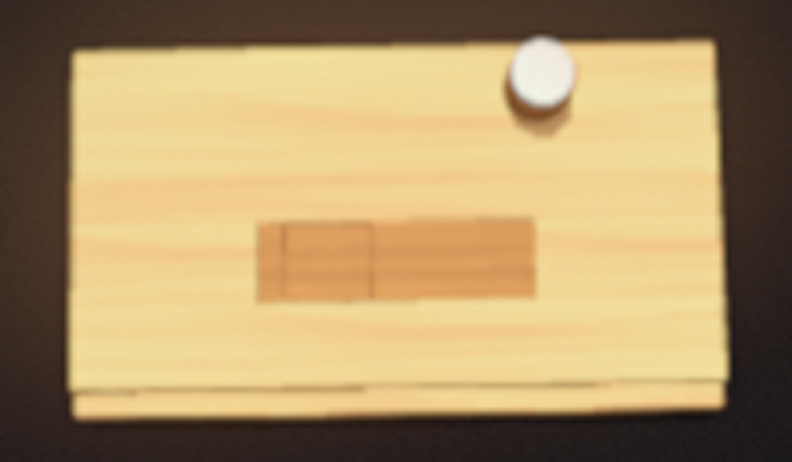

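The top view shows the knife box almost unrotated, with the seam of the catch plate in the left half of the groove. In the crop it spans about columns 283–373 and rows 223–299, so its centre is near pixel (254.5, 249.3) in the full picture. The depth there is also about 2 mm lower. I'll work out where that is and how far to move, then confirm it by feel.

```bash
cat >> h.py <<'E'
def ray(name,u,v,z):
    c=manip.get_calibration(name)
    K=np.array([[c['fx'],0,c['cx']],[0,c['fy'],c['cy']],[0,0,1.]])
    p=cv2.undistortPoints(np.array([[[u,v]]],float),K,np.array(c['D'],float))[0,0]
    r=R.from_quat(c['orientation']).as_matrix()@np.array([p[0],-p[1],-1]); o=np.array(c['xyz'])
    return o+r*(z-o[2])/r[2]
def shift(target):
    o=manip.get_obs(); return (R.from_quat(o['ee_rot']).inv().apply(np.array(target)-o['position'])/.05).round(3)
E
python3 - <<'E'
from h import *
f=lambda a,b:ray('top',a/4.4+180-.4,b/4.4+190-.4,.073)
print('groove ends',f(257,262),f(535,258),'edges',f(400,220),f(400,299))
p=f(328,261); print('plate',p, 'seam',f(284,261),f(373,261), manip.tip_reach)
print('shift',shift([p[0],p[1],.16]), shift([.52,-.25,.245]))
E
```

```text
groove ends [0.54609667 0.14381832 0.073     ] [ 0.54682348 -0.03627539  0.073     ] edges [0.57249223 0.0509424  0.073     ] [0.52124503 0.05145961 0.073     ]
plate [0.54629945 0.09782529 0.073     ] seam [0.54657832 0.12632287 0.073     ] [0.54600577 0.06869055 0.073     ] 0.014
shift [ 11.076 -11.784   1.706] [ 8.900e+00 -5.156e+00  7.000e-03]
```

```bash
python3 -m pendant '[[0.9,-0.6,0,0,0,0,-1],[1.9,-1.3,0,0,0,0,-1],[2.8,-2.1,0,0,0,0,-1],[3.7,-2.9,0,0,0,0,-1],[4.6,-3.7,0,0,0,0,-1],[5.5,-4.6,0,0,0,0,-1],[6.4,-5.5,0,0,0,0,-1],[7.3,-6.4,0,0,0,0,-1],[8.1,-7.4,0,0,0,0,-1],[8.9,-8.4,0,0,0,0,-1]]' 30 && python3 -c "
from h import *
print(shift([.5463,.0978,.245]),shift([.5463,.0978,.12]))"
```

```text
clock: 2.05
position: [0.4791, -0.0966, 0.2457]
ee_rot: [0.993, 0.12, 0.0, 0.0]
ft_force: [1.1, -1.4, -0.1]
grip_width: 0.003
grasp_force: 0.0
[ 2.235 -3.453  0.012] [ 2.233 -3.455  2.512]
```

```bash
python3 -m pendant '[[0.5,-0.8,0,0,0,0,-1],[1.1,-1.7,0,0,0,0,-1],[1.6,-2.5,0,0,0,0,-1],[2.18,-3.38,0,0,0,0,-1],[2.18,-3.38,0.5,0,0,0,-1],[2.18,-3.38,1.1,0,0,0,-1],[2.18,-3.38,1.7,0,0,0,-1],[2.18,-3.38,2.3,0,0,0,-1],[2.18,-3.38,2.5,0,0,0,-1],[2.18,-3.38,2.5,0,0,0,-1]]'
python3 - <<'E'
from h import *
print(shift([.5463,.0978,.085]), manip.get_obs()['position'])
im,d=manip.camera('top'); c=im[190:295,180:360]; cv2.imwrite('pics/crop2.png',cv2.resize(c,None,fx=4.4,fy=4.4)[...,::-1])
E
```

```text
clock: 3.3
position: [0.5438, 0.0918, 0.1204]
ee_rot: [0.993, 0.121, -0.0, -0.0]
ft_force: [-0.1, -0.6, 0.3]
grip_width: -0.0
grasp_force: 0.0
[ 0.077 -0.104  0.709] [0.54381542 0.09183358 0.12043319]
```

View pics/crop2.png

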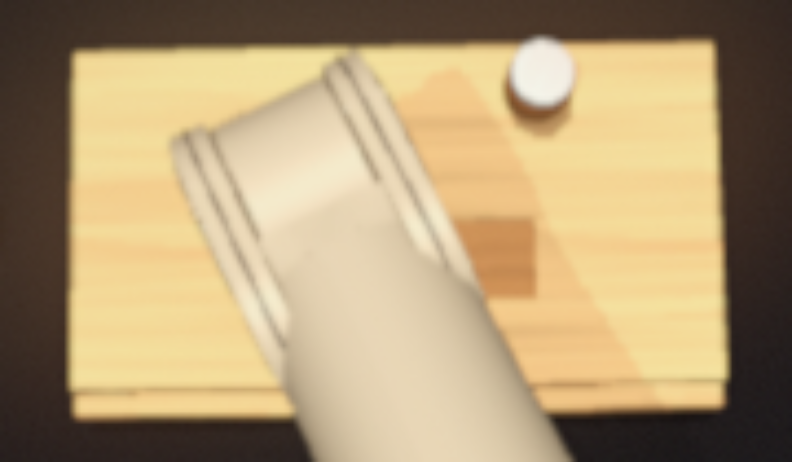

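The arm now hides the plate, and the jar is untouched. Next I'll shift about 6 mm to centre over the plate, then press gently while reading the force.

```bash
python3 -m pendant '[[0.08,-0.1,0.3,0,0,0,-1],[0.08,-0.1,0.5,0,0,0,-1],[0.08,-0.1,0.6,0,0,0,-1],[0.08,-0.1,0.65,0,0,0,-1],[0.08,-0.1,0.68,0,0,0,-1],[0.08,-0.1,0.71,0,0,0,-1],[0.08,-0.1,0.73,0,0,0,-1],[0.08,-0.1,0.74,0,0,0,-1],[0.08,-0.1,0.75,0,0,0,-1],[0.08,-0.1,0.75,0,0,0,-1]]' && python3 -c "
from h import *
print(manip.get_obs()['position'],manip.get_obs()['ft_force'])"
```

```text
clock: 4.6
position: [0.5467, 0.0976, 0.0834]
ee_rot: [0.993, 0.121, 0.0, 0.0]
ft_force: [-2.4, -1.0, 6.0]
grip_width: -0.002
grasp_force: 2.9
[0.54668116 0.09760432 0.08342847] [-2.43319035 -1.02165724  5.97184997]
```

```bash
python3 -m pendant '[[0,0,0.02,0,0,0,-1],[0,0,0.03,0,0,0,-1],[0,0,0.04,0,0,0,-1],[0,0,0.05,0,0,0,-1],[0,0,0.06,0,0,0,-1],[0,0,0.07,0,0,0,-1],[0,0,0.08,0,0,0,-1],[0,0,0.08,0,0,0,-1],[0,0,0.08,0,0,0,-1],[0,0,0.08,0,0,0,-1]]'
python3 - <<'E'
from h import *
o=manip.get_obs();print(o['position'],o['ft_force'])
im,d=manip.camera('top'); c=im[190:310,180:360]; cv2.imwrite('pics/crop3.png',cv2.resize(c,None,fx=4.4,fy=4.4)[...,::-1])
E
```

```text
clock: 5.85
position: [0.5467, 0.0976, 0.0791]
ee_rot: [0.993, 0.121, 0.0, 0.0]
ft_force: [-2.0, -0.9, 7.6]
grip_width: 0.001
grasp_force: 3.7
[0.5467292  0.09762519 0.07913582] [-1.99353115 -0.8921599   7.63990514]
```

View pics/crop3.png

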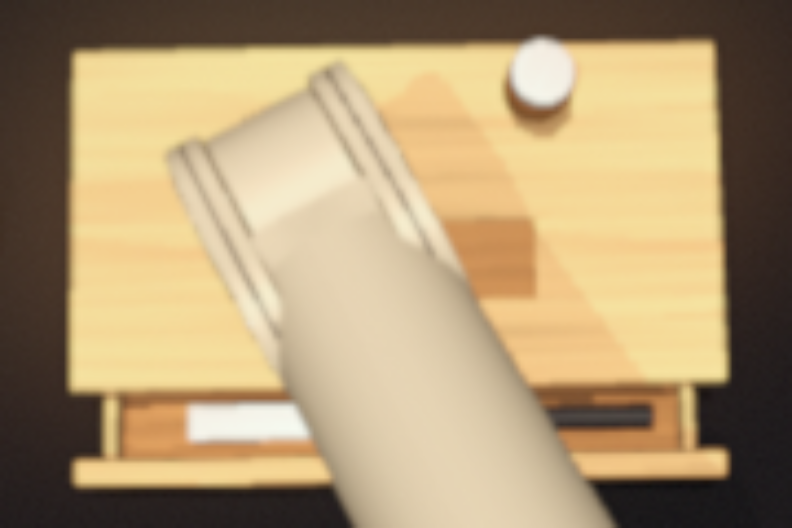

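The catch gave way and the drawer is out: its front has moved to rows 450–485 of the crop, from about 385–415. I'll lift straight up and check.

```bash
python3 -m pendant '[[0,0,-0.2,0,0,0,-1],[0,0,-0.6,0,0,0,-1],[0,0,-1.2,0,0,0,-1],[0,0,-1.9,0,0,0,-1],[0,0,-2.6,0,0,0,-1],[0,0,-3.2,0,0,0,-1],[0,0,-3.4,0,0,0,-1],[0,0,-3.4,0,0,0,-1],[0,0,-3.4,0,0,0,-1],[0,0,-3.4,0,0,0,-1]]'
python3 - <<'E'
from h import *
z=manip.camera('top')
W=cloud('top',z[1]); 
for y in (-.1,0,.22):
    f=(abs(W[...,1]-y)<.01)&(abs(W[...,2]-.063)<.006)&(W[...,0]<.48)&(W[...,0]>.38); print(y,np.percentile(W[f][:,0],[3,50,97]).round(3))
for t in ['spice_jar','steel_cup','pepper_mill','spoon']:
    r=manip.trace(t,'top'); 
    if r: print(t,r[0]['box'],np.median(W[r[0]['pixels']],0).round(3))
E
```

```text
clock: 7.15
position: [0.546, 0.0975, 0.2477]
ee_rot: [0.993, 0.121, -0.001, -0.0]
ft_force: [1.0, -0.1, 0.4]
grip_width: -0.003
grasp_force: 0.0
-0.1 [0.408 0.414 0.42 ]Traceback (most recent call last):
  File "<stdin>", line 5, in <module>
    return _quantile_unchecked(
        a, q, axis, out, overwrite_input, method, keepdims, weights)
    return _ureduce(a,
                    func=_quantile_ureduce_func,
    ...<5 lines>...
                    overwrite_input=overwrite_input,
                    method=method)
    r = func(a, **kwargs)
    result = _quantile(arr,
                       quantiles=q,
    ...<2 lines>...
                       out=out,
                       weights=wgt)
    slices_having_nans = np.isnan(arr[-1, ...])
                                  ~~~^^^^^^^^^
IndexError: index -1 is out of bounds for axis 0 with size 0
```

The drawer front moved from about x = 0.451 to 0.408, so it is roughly 43–45 mm out. The hand is clear at 0.25 m and nothing loose was near its path, so I'll hand in.

```bash
python3 -c "
from workcell import manip
print(manip.hand_in())"
```

```text
the job is handed in; nothing more can be done
None
```

I found the catch about 45 mm from the groove's middle and pressed it in; the drawer sprang out by about 43 mm. I lifted the hand clear and handed the job in, but no verdict came back. My last check that the jar, cup, mill and spoon had not moved crashed, though the hand did not go near them.

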